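Open a wiring enclosure that may be caught, and hold it open

TASK

Before touching the orange thumb slide, tug the handle of the enclosure's cover upward to learn whether its hidden catch is holding it; if it is caught, slide the orange thumb slide to its stop to release it. Then lift the cover by its handle to about 60 degrees open and finish while still holding it there, steady, so that the colleague across the bench can reach the terminals. Leave the other things on the bench where they are.

Things in the scene. Friction and masses are not known exactly. Their poses are not given: they have to be found in the camera images.
- box: White wiring enclosure screwed to the bench lying on its back, 200 (its x) x 240 (its y) x 93 mm high with the cover shut. Origin at the centre of its underside, on the bench; z up; its x points from the hinge side (nearest the robot) to the catch side. A catch housing 54 x 100 x 60 mm high stands against the +x wall (x 100 to 154 mm, y -110 to -10 mm).
- cover (a joint): Angle of the grey hinged cover (200 x 240 x 6 mm, about 0.35 kg): 0 shut, grows as the catch side is lifted and swung up towards the robot, limit 1.9. It falls shut if let go. A caught cover still has play: it lifts freely by about 0.035 and then stops hard; a cover that is not caught just keeps rising (a barely caught one may slip free). Whether it is caught cannot be seen: the bolt is inside.
- handle (a point): Middle of the black round bar of the handle on the cover: bar 10 mm thick, 90 mm long between its two posts, parallel to the y axis of the enclosure, 32 mm above the top face of the cover (125 mm above the bench when shut), 175 mm along x from the hinge axis. x and z axes turn with the cover.
- cover_hinge (a point): Middle of the hinge axis of the cover, which runs along the y axis of the enclosure 87 mm above the bench, at x = -100 mm of the enclosure.
- catch (a joint): Travel (m) of the orange thumb slide on top of the catch housing: 0 at rest, slides along the +y axis of the enclosure to its stop at 0.026. It has a soft return spring (about 1 N at rest; sliding it takes 3 to 4 N in all) and goes back by itself when let go; slid to its stop once it pushes the hidden bolt off the cover for good. At rest it tells nothing of the bolt. The slide is stiff to move if the cover is being pulled hard against the bolt.
- thumb (a point): Centre of the orange thumb slide, an upright block 14 x 14 x 34 mm high that stands on the 60 mm high catch housing; this point is 77 mm above the bench, 138 mm along x and (at rest) -75 mm along y from the origin of the enclosure.
- driver: screwdriver with a red handle lying on the bench on the +y side of the enclosure; origin under its middle
- terminals: green and yellow terminal block, 30 x 90 x 46 mm, loose on the bench on the -y side of the enclosure; origin under its centre
- relay: blue relay module, 88 x 36 x 63 mm, loose on the bench on the -y side of the enclosure; origin under its centre
- controller: white module with a green circuit board on top, 90 x 72 x 50 mm, loose on the far part of the bench; origin under its centre
- tape: black roll of tape, 68 mm across, 19 mm high, loose on the far part of the bench; origin under its centre

How it is judged:
By the outcome, as a careful person would: the job done as asked, in the order asked, and still so for the second after the job is handed in, while the arm keeps its last pose, push and grip.
It also fails if it takes over 58 s, if anything falls off the work surface, if the arm or the gripper's body presses on something with over 40 N, if the wrist force passes 120 N, or if a joint passes its speed limit or range.

ROBOT

A 6-joint arm with a two-finger parallel gripper is mounted at the origin on the work surface. World frame = base frame: x ahead of the robot, y to its left, z up, the work surface at z = 0. Lengths are in m, angles in degrees, forces in N, time in s.
With the tool pointing down it reaches from about 0.25 to 0.725 m from the base axis. Payload 4 kg.
Tool frame: the origin (TCP) lies at the very end of the fingers, on their centre line; the grasp point (between the pads) lies 19 mm behind it; z points along the fingers, y is the direction in which the jaws open and shut (so a half turn about z gives the same grasp; the last joint's range is limited). The gripper opens to 85 mm and grips with 20 to 120 N. Pads are 22 mm wide; open, the fingers measure 114 mm over their backs; the gripper's body (76 mm by 85 mm) begins 54 mm behind the grasp point. The pads swing forward as they close: fully open they stand 13 mm farther back than shut.
Start: joints at [-69.844, 13.785, 0.286, 76.501, 0, 90], TCP at [0.172, -0.469, 0.231] pointing down, gripper open.
Joint ranges: [-155.79, 155.79], [-60.16, 107.12], [-62.33, 73.08], [-114, 123.19], [-81.49, 82.49], [-180, 180]. Speed limits (degrees/s): [159.86, 159.86, 180, 180, 180, 180].

INTERFACE

Orientations are given as [roll, pitch, yaw] about the fixed x, y, z axes, in that order (R = Rz(yaw) Ry(pitch) Rx(roll)).
In Python, from cell import r gives the robot as it stands.
- The arm moves only by the tool servo_tool, never from a script. Its argument "moves" is text: rows parted by semicolons, each of 4 numbers parted by spaces: the shift along the tool's x, y, z in mm, then the turn about the tool's z in rad. In form: x y z twist; .... A call has 1 to 12 rows; each row is the pose to reach, as a shift and turn from the pose measured when the call began, along the tool's axes at that moment; what a row does not reach only later rows make up. A row lasts 1/12 s, in which the tool goes at most 41.7 mm and 7.16 degrees, less where a joint would pass 70% of its speed; a pose out of reach is approached as far as the arm can. A call with a gripper value outside its range is refused whole. "hand" is the gripper's target within -1 to 1 (shut at 1, half-way at 0, fully open at -1), set as the call begins (left out, the last holds). The fingers move at their own pace and stop on an object; the grip force is fixed at half the most. Time passes only in rows, so rows that repeat a pose let the fingers close. It gives the time, the measured TCP pose, the force and the opening at its end, in the units of the state.
- r.state(): the state, without advancing time (a new reading comes with each control period).
- r.read_camera(name): name is "side" or "top" or "wrist"; returns the picture (420x560x3 uint8, blue, green, red); there is no depth.
- r.calibration(name): a dict with "intrinsics" (3x3 intrinsics, pixels), "rvec" (rotation vector, rad) and "tvec" (3), from world to camera coordinates, as OpenCV has them; the wrist camera has in their place "tool_from_camera" (4x4, takes a point from camera to tool coordinates, whose origin is the TCP and whose axes are the flange's). Camera axes: x right, y down, z forward; pixel columns grow to the right and rows downward; lengths in m; the calibration is good to about 2 mm. A picture is of the moment at which its call begins: read the wrist's pose just before it. calibration takes no time and is no camera call.
- r.close_job(): hands the job in, once; it reports no verdict.
The state is a dict: "clock": time; "q": joint angles; "qd": joint speeds; "tau": joint torques, N m; "tcp_pos": TCP position; "tool_rot": TCP orientation; "wrist_force": force on the tool from outside, world axes, zero at the start; "torque": the same for the moment, N m; "width": opening from 0.0 (shut) to 1.0 (fully open).
Only numpy, scipy, OpenCV 4.12 (cv2) and the standard library are available. Lean on these libraries where they do the work, as an engineer would, in place of code of your own. Each camera call takes 0.05 s, during which the arm holds its last target.

## Working session

There is one attempt and no reset: what is moved stays moved. The work goes in short steps, Python scripts to look and compute and a tool call to move; the robot and the scene stay as the last step left them, time stands still between calls to the robot, and variables do not carry over. Pictures are saved under pics/ and viewed, and the job is handed in when it is done.

Besides the shell and the picture viewer there is one more tool, called after "Emit:" as name(argument=value, ...), one argument or row to a line, values as JSON. servo_tool: Moves the arm, as the interface text tells. Its arguments: {"type":"object","properties":{"moves":{"type":"string"},"hand":{"type":"number"}},"required":["moves"]}

```bash
mkdir -p pics; ls; python3 - <<'E'
from cell import r
import cv2
print(r.state())
for n in ["side","top"]:
    cv2.imwrite(f"pics/{n}0.png", r.read_camera(n))
    print(n, r.calibration(n))
print(r.calibration("wrist"))
E
```

```text
pics
{'clock': 0.0, 'q': array([-6.98428452e+01,  1.38318085e+01,  2.10765757e-01,  7.65029533e+01,
        1.67134357e-03,  9.00001170e+01]), 'qd': array([ 0.09013681,  0.05615137,  0.09991355, -0.01410707,  0.04392343,
       -0.1381671 ]), 'tau': array([-4.11477067e-04, -3.72312856e+01,  2.52410907e+01,  1.68127078e-02,
       -5.11708572e-05,  4.23197051e-06]), 'tcp_pos': array([ 0.17207687, -0.46874696,  0.23039675]), 'tool_rot': array([-1.79876004e+02, -1.67108635e-03,  2.01570342e+01]), 'wrist_force': array([ 0.1516971 , -0.25969373, -0.09675088]), 'torque': array([-0.00557294,  0.01708078, -0.03821713]), 'width': 1.0006903721174887}
side {'intrinsics': array([[387.64854741,   0.        , 287.15274606],
       [  0.        , 387.64854741, 208.09456572],
       [  0.        ,   0.        ,   1.        ]]), 'rvec': array([ 2.24669755, -0.42712096,  0.21269323]), 'tvec': array([-0.54194878,  0.2605026 ,  0.72832666])}
top {'intrinsics': array([[429.32721993,   0.        , 286.13950647],
       [  0.        , 429.32721993, 198.84592238],
       [  0.        ,   0.        ,   1.        ]]), 'rvec': array([ 2.1471207 , -2.10894836,  0.17338811]), 'tvec': array([0.03011409, 0.61920445, 0.94428362])}
{'intrinsics': array([[297.70609566,   0.        , 281.86829217],
       [  0.        , 297.70609566, 210.26972041],
       [  0.        ,   0.        ,   1.        ]]), 'tool_from_camera': array([[ 2.56862890e-04, -9.45671417e-01, -3.25123831e-01,
         8.36817938e-02],
       [ 9.99999941e-01,  3.17620084e-04, -1.33799359e-04,
        -3.39512977e-05],
       [ 2.29796087e-04, -3.25123777e-01,  9.45671442e-01,
        -1.42490784e-01],
       [ 0.00000000e+00,  0.00000000e+00,  0.00000000e+00,
         1.00000000e+00]])}
```

View pics/side0.png

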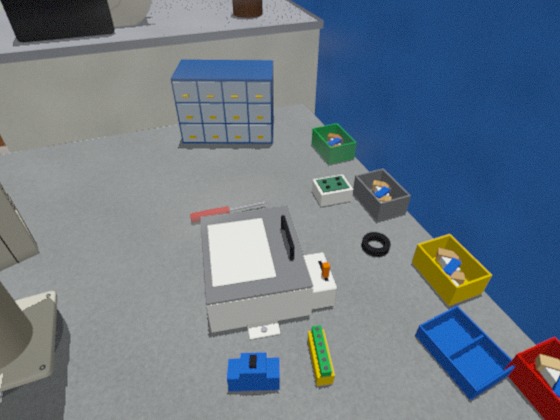

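View pics/top0.png

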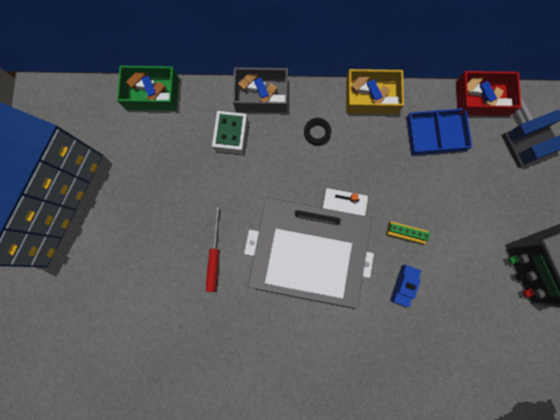

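The top view shows the cover's corners near (265,198), (371,212), (360,306) and (249,290). The handle is near (318,217) and the orange slide near (354,197). Next I'll measure these with masks.

```bash
cat > h.py <<'E'
import numpy as np, cv2
from cell import r
def ray(n,uv):
    c=r.calibration(n); K=c['intrinsics'];R,_=cv2.Rodrigues(c['rvec']);t=c['tvec']
    d=R.T@np.linalg.inv(K)@np.array([uv[0],uv[1],1.]); o=-R.T@t
    return o,d/np.linalg.norm(d)
def onplane(n,uv,z):
    o,d=ray(n,uv); return o+d*(z-o[2])/d[2]
def tri(a,b):
    (o1,d1),(o2,d2)=ray("side",a),ray("top",b)
    s=np.linalg.lstsq(np.c_[d1,-d2],o2-o1,rcond=None)[0]
    p,q=o1+d1*s[0],o2+d2*s[1]; return (p+q)/2,np.linalg.norm(p-q)
E
python3 - <<'E'
from h import *
for n in ["side","top"]:
    im=cv2.imread(f"pics/{n}0.png"); hsv=cv2.cvtColor(im,cv2.COLOR_BGR2HSV)
    x0,y0,x1,y1=(240,200,345,300) if n=="side" else (240,180,380,310)
    def comps(m,name,zs):
        mm=np.zeros_like(m);mm[y0:y1,x0:x1]=m[y0:y1,x0:x1]
        k,l,s,c=cv2.connectedComponentsWithStats(mm)
        for i in range(1,k):
            if s[i,4]>12:
                pts=np.argwhere(l==i)[:,::-1].astype(np.float32)
                print(n,name,s[i],c[i].round(1),[onplane(n,c[i],z).round(4) for z in zs], cv2.minAreaRect(pts))
    comps(cv2.inRange(hsv,(5,150,120),(20,255,255)),"orange",[0.077,0.094])
    comps(cv2.inRange(im,(0,0,0),(45,45,45)),"black",[0.125])
    cv2.imwrite(f"pics/{n}z.png",cv2.resize(im[y0:y1,x0:x1],None,fx=5,fy=5,interpolation=cv2.INTER_CUBIC)[:600,:800])
im=cv2.imread("pics/top0.png")
# white label / cover quad
P=[(265,198),(371,212),(360,306),(249,290)]
for p in P: print(onplane("top",p,0.093).round(4))
E
```

```text
side orange [322 262   8  16  94] [325.3 269.2] [array([ 0.6219, -0.1096,  0.077 ]), array([ 0.6143, -0.1222,  0.094 ])] ((325.5, 269.5), (15.0, 7.0), 90.0)
side black [281 216  13  44 171] [287.4 236.8] [array([ 0.5666, -0.0407,  0.125 ])] ((287.0743408203125, 237.47842407226562), (44.08298873901367, 6.381655216217041), 73.81079864501953)
top orange [351 194   7   6  32] [354.  196.8] [array([ 0.6219, -0.1127,  0.077 ]), array([ 0.6189, -0.1102,  0.094 ])] ((354.0, 196.5), (5.0, 6.0), 90.0)
top black [295 211  45  13 191] [317.3 216.4] [array([ 0.5693, -0.0269,  0.125 ])] ((316.9296875, 216.8817901611328), (44.902408599853516, 5.486633777618408), 10.437475204467773)
[0.6128 0.088  0.093 ]
[ 0.5854 -0.1476  0.093 ]
[ 0.3823 -0.1211  0.093 ]
[0.4113 0.117  0.093 ]
```

View pics/topz.png

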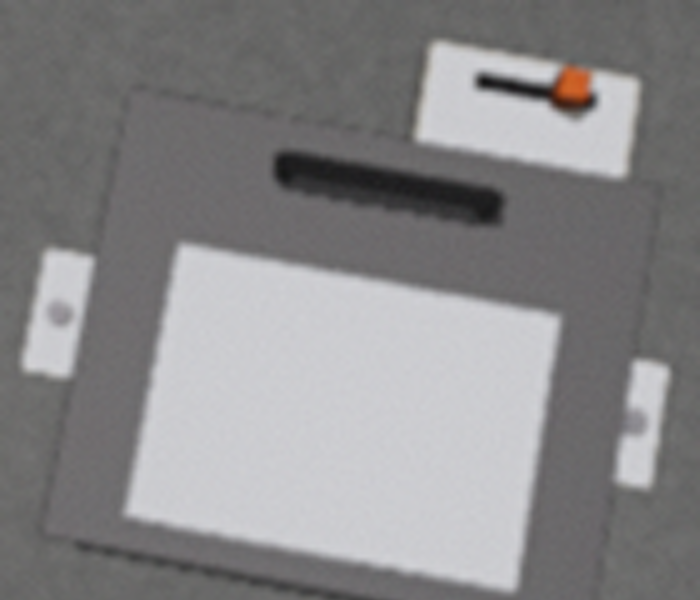

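View pics/sidez.png

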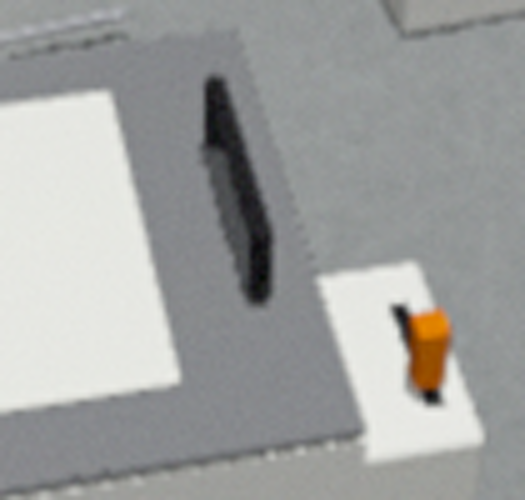

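The corner, thumb and handle measurements agree to about 4 mm. I take the enclosure origin as roughly (0.4965, -0.0165) with yaw about -7.2°, which puts the handle at about (0.571, -0.026). I'll go above it and check with the wrist camera.

```bash
cat >> h.py <<'E'
from scipy.spatial.transform import Rotation as Ro
def Rt(s): return Ro.from_euler('xyz',s['tool_rot'],degrees=True).as_matrix()
def to(p,yaw=None):
    s=r.state(); R=Rt(s); d=R.T@(np.array(p)-s['tcp_pos'])*1000
    tw=0 if yaw is None else -np.deg2rad((yaw-s['tool_rot'][2]+180)%360-180)
    print('now',s['tcp_pos'].round(4),s['tool_rot'].round(2),'shift mm',d.round(1),'twist',round(tw,3))
def wray(uv):
    s=r.state(); c=r.calibration('wrist'); T=c['tool_from_camera']; R=Rt(s)
    d=R@T[:3,:3]@np.linalg.inv(c['intrinsics'])@np.array([uv[0],uv[1],1.]); return s['tcp_pos']+R@T[:3,3],d
def wplane(uv,z):
    o,d=wray(uv); return o+d*(z-o[2])/d[2]
E
python3 -c "
from h import *
to([.571,-.026,.2],82.8)"
```

```text
now [ 0.1721 -0.4688  0.2305] [-179.89    0.     20.16] shift mm [ 527.1 -278.2   31. ] twist -1.093
```

Emit:
servo_tool(
  moves="25 -13 0 -0.08; 55 -29 0 -0.18; 90 -47 0 -0.28; 125 -66 2 -0.38; 160 -84 5 -0.48; 195 -103 8 -0.58; 230 -121 10 -0.68; 265 -140 12 -0.78; 300 -158 15 -0.88; 335 -177 18 -0.96; 365 -193 20 -1.04; 390 -206 22 -1.09",
  hand=0,
)

```text
clock: 1.1
tcp_pos: [0.4683, -0.1387, 0.2083]
tool_rot: [-179.9, -0.1, 82.9]
wrist_force: [0.2, -0.6, 0.8]
width: 0.505
```

```bash
python3 -c "
from h import *
to([.571,-.026,.2],82.8); print(r.state()['q'].round(1))"
```

```text
now [ 0.4683 -0.1387  0.2083] [-1.7991e+02 -1.2000e-01  8.2920e+01] shift mm [124.5  88.1   8.5] twist 0.002
[-16.6  13.2  -3.9  73.    0.1  80.5]
```

Emit:
servo_tool(
  moves="25 18 1 0; 55 39 3 0; 85 60 5 0; 108 76 7 0; 120 85 8 0; 124 88 8 0; 124 88 8 0",
)

```text
clock: 1.68
tcp_pos: [0.571, -0.0255, 0.1995]
tool_rot: [-179.8, -0.1, 83.0]
wrist_force: [0.3, -0.8, -0.6]
width: 0.502
```

```bash
python3 -c "
from h import *
to([.571,-.026,.2],82.8); 
cv2.imwrite('pics/w1.png',r.read_camera('wrist'))"
```

```text
now [ 0.571  -0.0255  0.1995] [-1.7982e+02 -1.1000e-01  8.3030e+01] shift mm [-0.5  0.1 -0.5] twist 0.004
```

View pics/w1.png

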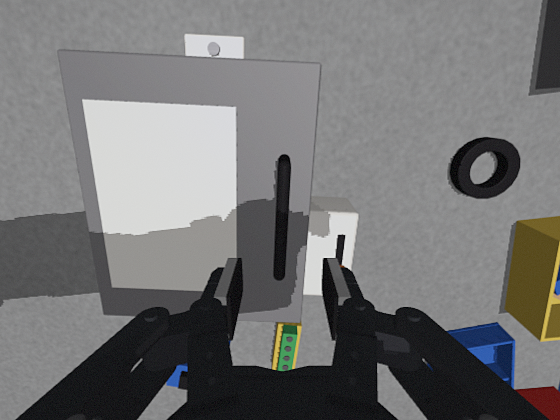

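The wrist view shows the bar from (284,157) to (280,278), between the open fingers. I'll project those ends to z = 0.125.

```bash
python3 -c "
from h import *
a,b=wplane((284.5,160),.128),wplane((280,275),.128)
print(a.round(4),b.round(4),np.linalg.norm(a-b),(a+b)/2, np.degrees(np.arctan2(*(a-b)[:2])))
for p in [(60,51),(321,64),(302,321),(105,313)]: print(wplane(p,.093).round(4))"
```

```text
[0.5778 0.0215 0.128 ] [ 0.5629 -0.0718  0.128 ] 0.09446833159796847 [ 0.57036824 -0.02516567  0.128     ] 9.108903270739859
[0.4197 0.1175 0.093 ]
[0.6134 0.0846 0.093 ]
[ 0.5754 -0.1481  0.093 ]
[ 0.3796 -0.115   0.093 ]
```

Both views put the handle centre at about (0.570, -0.025). The measured length is 94 mm and the yaw is about -8 to -9°, both as expected. I'll descend and grip.

Emit:
servo_tool(
  moves="0 0 20 0.02; 0 -1 45 0.02; 0 -1 65 0.02; 0 -1 80 0.02; 0 -1 89 0.02; 0 -1 92 0.02; 0 -1 92 0.02",
)

```text
clock: 2.32
tcp_pos: [0.5683, -0.027, 0.1076]
tool_rot: [-179.7, -0.1, 81.7]
wrist_force: [0.3, 0.2, -0.2]
width: 0.498
```

Emit:
servo_tool(
  moves="0 0 0 0; 0 0 0 0; 0 0 0 0; 0 0 0 0; 0 0 0 0; 0 0 0 0; 0 0 0 0; 0 0 0 0",
  hand=1,
)

```text
clock: 2.98
tcp_pos: [0.5701, -0.0274, 0.109]
tool_rot: [-180.0, -0.1, 81.7]
wrist_force: [3.3, -1.7, 5.3]
width: 0.089
```

```bash
python3 -c "
from h import *
cv2.imwrite('pics/w2.png',r.read_camera('wrist'));s=r.state();print(s['wrist_force'],s['torque'],s['width'])"
```

```text
[ 4.70499365 -2.17834813  5.78624739] [-0.42891869 -0.79302195 -0.28480978] 0.09280002693821533
```

View pics/w2.png

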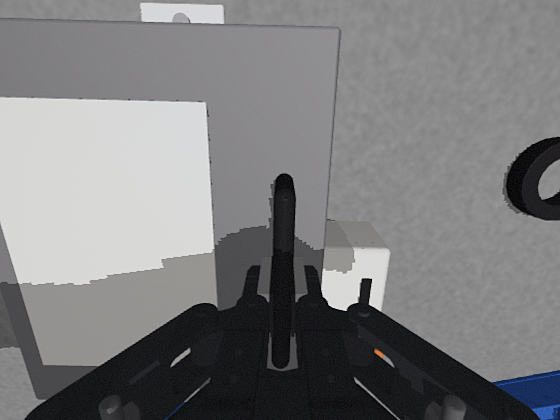

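The fingers hold the bar: width is 0.09 and the black bar sits between the pads. Now a gentle tug upward.

Emit:
servo_tool(
  moves="0 0 -1 0; 0 0 -2 0; 0 -1 -3 0; 0 -1 -4 0; 0 -1 -5 0; 0 -1 -6 0; 0 -1.5 -7 0; 0 -1.5 -7 0",
)

```text
clock: 3.7
tcp_pos: [0.5686, -0.0272, 0.1153]
tool_rot: [-180.0, -0.1, 81.7]
wrist_force: [6.1, -1.6, -5.6]
width: 0.088
```

Emit:
servo_tool(
  moves="0 0 -1 0; 0 0 -2 0; 0 -0.5 -3 0; 0 -0.5 -3 0",
)

```text
clock: 4.03
tcp_pos: [0.5685, -0.0272, 0.1157]
tool_rot: [-179.9, -0.0, 81.7]
wrist_force: [10.7, -2.2, -16.3]
width: 0.085
```

Emit:
servo_tool(
  moves="0 0 -2 0; 0 0 -4 0; 0 0 -5 0; 0 0 -5 0; 0 0 -5 0",
)

```text
clock: 4.45
tcp_pos: [0.5683, -0.0272, 0.116]
tool_rot: [-179.7, -0.0, 81.7]
wrist_force: [13.3, -2.1, -24.4]
width: 0.093
```

```bash
python3 -c "
from h import *
s=r.state();print(s['wrist_force'],s['torque'],s['tcp_pos'])
cv2.imwrite('pics/s2.png',r.read_camera('side'))"
```

```text
[ 13.32664055  -2.14563145 -24.40878629] [-0.40403866 -2.81745341 -0.22164746] [ 0.56832297 -0.02718967  0.11604874]
```

View pics/s2.png

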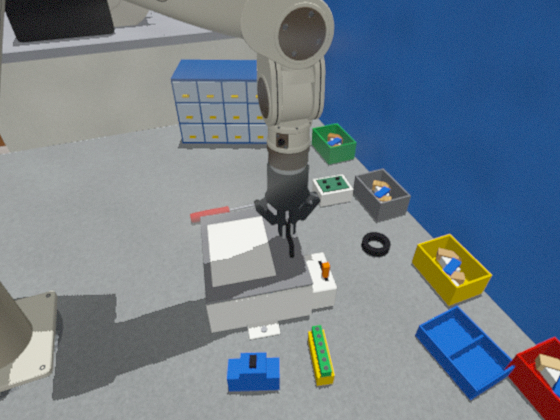

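It is caught: the bar rose about 6.5 mm and stopped hard, and 24 N did not move it further. I'll lower it, let go and go to the slide.

Emit:
servo_tool(
  moves="0 0 1 0; 0 0 2 0; 0 0.5 3 0; 0 1 4 0; 0 1 5 0; 0 1.5 6 0; 0 1.5 7 0; 0 1.5 7 0",
)

```text
clock: 5.17
tcp_pos: [0.57, -0.0275, 0.1092]
tool_rot: [-179.8, -0.0, 81.7]
wrist_force: [4.8, -1.9, -1.3]
width: 0.09
```

Emit:
servo_tool(
  moves="0 0 0 0; 0 0 0 0; 0 0 0 0; 0 0 0 0; 0 0 0 0; 0 0 0 0",
  hand=0,
)

```text
clock: 5.67
tcp_pos: [0.5696, -0.0273, 0.1091]
tool_rot: [-179.7, -0.0, 81.7]
wrist_force: [-0.6, -0.1, 0.1]
width: 0.5
```

Emit:
servo_tool(
  moves="0 0 -15 0; 0 0 -35 0; 0 0 -55 0; 0 0 -60 0; 0 0 -60 0",
  hand=1,
)

```text
clock: 6.08
tcp_pos: [0.5712, -0.0274, 0.1709]
tool_rot: [-180.0, -0.1, 81.7]
wrist_force: [0.4, 0.1, -0.3]
width: 0.001
```

```bash
python3 - <<'E'
from h import *
yaw=np.deg2rad(-8.2); h=np.array([.570,-.0255])
R=np.array([[np.cos(yaw),-np.sin(yaw)],[np.sin(yaw),np.cos(yaw)]])
o=h-R@[.075,0]; th=o+R@[.138,-.075]
print('origin',o,'thumb',th)
st=o+R@[.138,-.108]
print('start xy',st); to([*st,.16]); to([*st,.076])
cv2.imwrite('pics/s3.png',r.read_camera('side')); cv2.imwrite('pics/w3.png',r.read_camera('wrist'))
E
```

```text
origin [ 0.49576678 -0.01480283] thumb [ 0.62165873 -0.10871884]
start xy [ 0.61695198 -0.14138146]
now [ 0.5712 -0.0274  0.1709] [-1.7996e+02 -5.0000e-02  8.1730e+01] shift mm [-106.2   61.7   10.8] twist 0
now [ 0.5712 -0.0274  0.1709] [-1.7996e+02 -5.0000e-02  8.1730e+01] shift mm [-106.3   61.7   94.8] twist 0
```

View pics/w3.png

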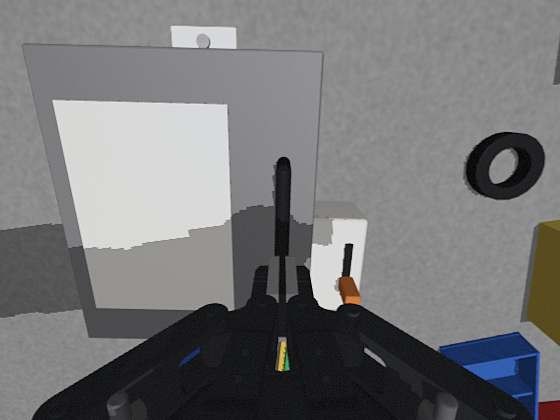

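Emit:
servo_tool(
  moves="-25 15 0 0; -55 32 0 0; -85 50 0 0; -102 60 5 0; -106 62 15 0; -106 62 40 0; -106 62 65 0; -106 62 85 0; -106 62 94 0; -106 62 96 0; -106 62 96 0",
)

```text
clock: 7.1
tcp_pos: [0.614, -0.1403, 0.0706]
tool_rot: [-179.5, -0.0, 81.8]
wrist_force: [-0.0, -0.3, -0.3]
width: 0.004
```

```bash
python3 - <<'E'
from h import *
to([.6217,-.1087,.076]);print(r.state()['wrist_force'])
cv2.imwrite('pics/s4.png',r.read_camera('side')[180:330,240:440].repeat(3,0).repeat(3,1)); cv2.imwrite('pics/w4.png',r.read_camera('wrist'))
E
```

```text
now [ 0.614  -0.1403  0.0706] [-1.795e+02 -5.000e-02  8.176e+01] shift mm [32.3  3.1 -5.4] twist 0
[-0.00395512 -0.30075432 -0.2716439 ]
```

View pics/w4.png

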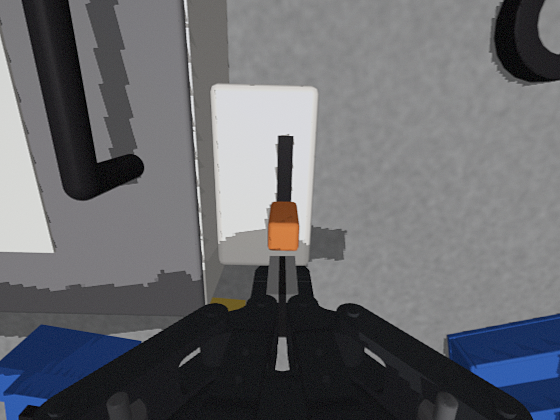

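View pics/s4.png

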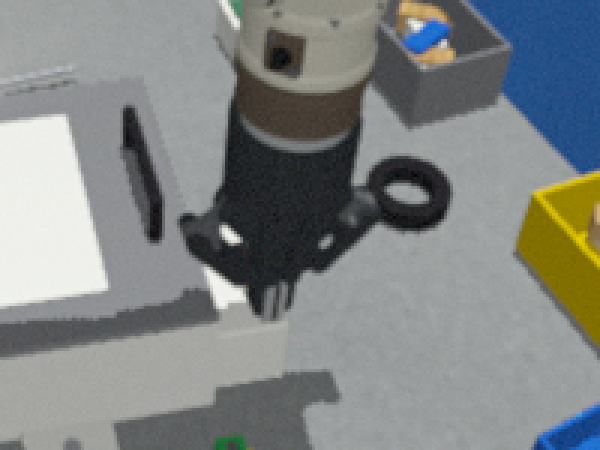

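The wrist view shows the slide (284,225) directly ahead of the closed fingers and the slot in line with the push. Pushing along +x of the tool.

Emit:
servo_tool(
  moves="3 1 -3 0; 7 1 -3 0; 11 1 -3 0; 14 1 -3 0; 17 1 -3 0; 20 1 -3 0; 23 1 -3 0; 26 1 -3 0; 28 1 -3 0; 30 1 -3 0; 30 1 -3 0",
)

```text
clock: 8.12
tcp_pos: [0.6215, -0.1112, 0.0762]
tool_rot: [-179.8, -0.0, 81.8]
wrist_force: [1.1, -2.5, 2.3]
width: 0.001
```

```bash
python3 - <<'E'
from h import *
to([.6217,-.1087,.074]);print(r.state()['wrist_force'])
cv2.imwrite('pics/w5.png',r.read_camera('wrist'))
E
```

```text
now [ 0.6215 -0.1112  0.0762] [-1.7982e+02 -1.0000e-02  8.1760e+01] shift mm [ 2.5 -0.2  2.2] twist 0
[ 1.06475325 -2.49749016  2.28457872]
```

View pics/w5.png

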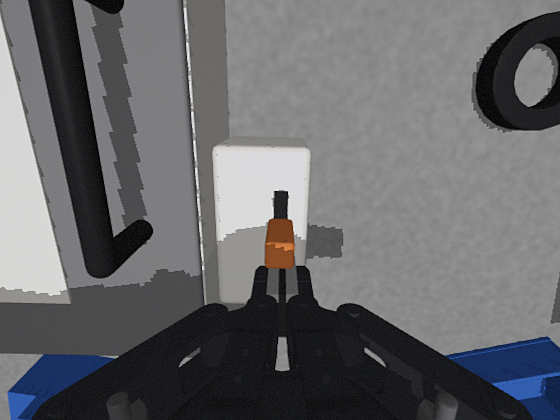

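The slide is moving at about 2.5 N, with slot still ahead of it at (281,190–218). Continuing until the force jumps.

Emit:
servo_tool(
  moves="2 0 1 0; 4 0 1 0; 6 0 1 0; 7 0 1 0; 8 0 1 0; 9 0 1 0; 10 0 1 0; 10 0 1 0",
)

```text
clock: 8.83
tcp_pos: [0.6224, -0.1034, 0.075]
tool_rot: [-179.8, 0.2, 81.7]
wrist_force: [0.2, -8.7, 2.0]
width: -0.001
```

Emit:
servo_tool(
  moves="1 0 0 0; 2 0 0 0; 3 0 0 0; 4 0 0 0; 5 0 0 0; 5 0 0 0",
)

```text
clock: 9.33
tcp_pos: [0.6224, -0.1032, 0.0751]
tool_rot: [-179.8, 0.7, 81.5]
wrist_force: [-1.2, -15.0, 2.1]
width: -0.003
```

```bash
python3 - <<'E'
from h import *
cv2.imwrite('pics/w6.png',r.read_camera('wrist'))
E
```

```text
(no output)
```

View pics/w6.png

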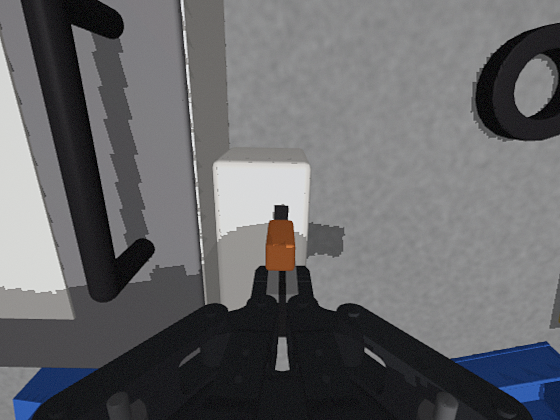

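```bash
python3 - <<'E'
from h import *
import h
def P(tcp,rot,uv,z):
    h.r=type('x',(),{'state':staticmethod(lambda:{'tcp_pos':np.array(tcp),'tool_rot':np.array(rot)}),'calibration':staticmethod(r.calibration)})
    p=wplane(uv,z); return p
a=[P([.614,-.1403,.0706],[-179.5,0,81.76],(283,v),.094) for v in (222,250)]
b=[P([.6224,-.1032,.0751],[-179.8,.7,81.5],(281,v),.094) for v in (246,270)]
c=[P([.6215,-.1112,.0762],[-179.8,0,81.8],(281,v),.094) for v in (243,268)]
print(np.array(a),np.array(c),np.array(b))
E
```

```text
[[ 0.62013265 -0.10336141  0.094     ]
 [ 0.61824738 -0.11652002  0.094     ]] [[ 0.62479828 -0.08650511  0.094     ]
 [ 0.62293234 -0.09939311  0.094     ]] [[ 0.62574702 -0.07913316  0.094     ]
 [ 0.62388597 -0.09152107  0.094     ]]
```

The slide travelled about 25 mm and then stopped hard at 15 N, which matches the 26 mm stop. Backing off and returning to the handle.

Emit:
servo_tool(
  moves="-3 0 0 0; -8 0 0 0; -15 0 -3 0; -20 0 -15 0; -20 0 -40 0; -20 0 -70 0; -20 0 -90 0; -20 0 -97 0; -20 0 -98 0; -20 0 -98 0",
  hand=0,
)

```text
clock: 10.22
tcp_pos: [0.6198, -0.1213, 0.1728]
tool_rot: [-179.8, 0.7, 81.5]
wrist_force: [0.1, 1.3, -0.5]
width: 0.501
```

```bash
python3 - <<'E'
from h import *
to([.570,-.026,.165],81.8)
E
```

```text
now [ 0.6198 -0.1213  0.1728] [-179.76    0.68   81.51] shift mm [ 87.  -63.3   7.1] twist -0.005
```

Emit:
servo_tool(
  moves="20 -15 0 0; 45 -33 0 0; 68 -50 2 0; 82 -60 4 0; 87 -63 6 0; 87 -63 6 0; 87 -63 6 0",
)

```text
clock: 10.8
tcp_pos: [0.5701, -0.0262, 0.1649]
tool_rot: [-179.7, 0.7, 81.5]
wrist_force: [-0.1, 0.0, -0.3]
width: 0.502
```

```bash
python3 - <<'E'
from h import *
to([.570,-.026,.108],81.8)
cv2.imwrite('pics/w7.png',r.read_camera('wrist'))
E
```

```text
now [ 0.5701 -0.0262  0.1649] [-179.67    0.72   81.53] shift mm [ 0.9  0.2 56.9] twist -0.005
```

View pics/w7.png

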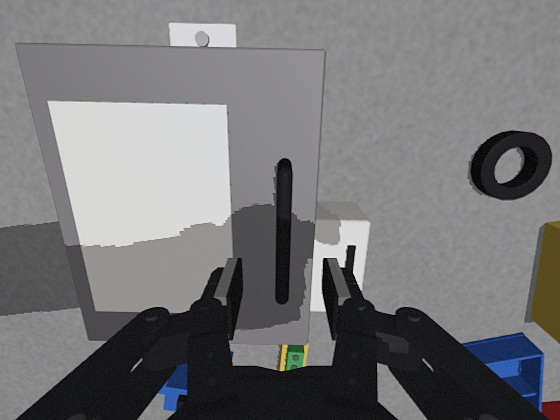

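The bar is again between the fingers, cover shut. Descend and grip.

Emit:
servo_tool(
  moves="0 0 15 0; 1 0 35 0; 1 0 48 0; 1 0 55 0; 1 0 57 0; 1 0 57 0; 1 0 57 0",
)

```text
clock: 11.43
tcp_pos: [0.571, -0.0269, 0.1089]
tool_rot: [-179.8, 0.7, 81.4]
wrist_force: [-0.1, -0.1, 0.2]
width: 0.497
```

Emit:
servo_tool(
  moves="0 0 0 0; 0 0 0 0; 0 0 0 0; 0 0 0 0; 0 0 0 0; 0 0 0 0; 0 0 0 0; 0 0 0 0",
  hand=1,
)

```text
clock: 12.1
tcp_pos: [0.5702, -0.0268, 0.11]
tool_rot: [-179.7, 0.7, 81.4]
wrist_force: [-3.9, 0.8, 5.0]
width: 0.089
```

Emit:
servo_tool(
  moves="0 0 -1.5 0; 0 -0.5 -3 0; 0 -1 -4.5 0; 0 -1.5 -6 0; 0 -2 -8 0; 0 -2.5 -10 0; 0 -3 -12 0; 0 -3 -12 0",
)

```text
clock: 12.77
tcp_pos: [0.5671, -0.0263, 0.1223]
tool_rot: [-179.7, 0.7, 81.4]
wrist_force: [0.0, -1.3, -3.9]
width: 0.089
```

It is released: the bar rose 12 mm, past the earlier stop, at about 4 N. Next, the arc to 60°.

```bash
python3 - <<'E'
from h import *
f=np.deg2rad
for p0,p1 in [(16.32,44.3),(44.3,72.25)]:
    t=np.linspace(0,1,12)[1:]; 
    ph=p0+(p1-p0)*t
    print([(round(float(179.1*(np.cos(f(p))-np.cos(f(p0)))),1),round(float(-179.1*(np.sin(f(p))-np.sin(f(p0)))),1)) for p in ph])
E
```

```text
[(-2.4, -7.6), (-5.1, -15.0), (-8.2, -22.4), (-11.6, -29.6), (-15.3, -36.6), (-19.3, -43.5), (-23.6, -50.1), (-28.2, -56.6), (-33.1, -62.9), (-38.3, -68.9), (-43.7, -74.8)]
[(-5.7, -5.6), (-11.6, -10.9), (-17.7, -15.9), (-24.1, -20.7), (-30.6, -25.1), (-37.4, -29.3), (-44.3, -33.2), (-51.4, -36.7), (-58.7, -40.0), (-66.1, -42.9), (-73.6, -45.5)]
```

Emit:
servo_tool(
  moves="0 -2.4 -7.6 0; 0 -5.1 -15 0; 0 -8.2 -22.4 0; 0 -11.6 -29.6 0; 0 -15.3 -36.6 0; 0 -19.3 -43.5 0; 0 -23.6 -50.1 0; 0 -28.2 -56.6 0; 0 -33.1 -62.9 0; 0 -38.3 -68.9 0; 0 -43.7 -74.8 0; 0 -43.7 -74.8 0",
)

```text
clock: 13.77
tcp_pos: [0.5242, -0.0189, 0.1991]
tool_rot: [-179.9, 0.7, 81.4]
wrist_force: [3.9, -2.5, -1.5]
width: 0.089
```

```bash
python3 - <<'E'
from h import *
s=r.state();print(s['wrist_force'],s['torque'],s['tcp_pos'],s['tool_rot'],s['q'])
cv2.imwrite('pics/s8.png',r.read_camera('side'))
E
```

```text
[ 3.8900664  -2.48784356 -1.45631535] [-0.63332368 -0.80096222 -0.20652477] [ 0.52417471 -0.01891164  0.19911676] [-179.8532633     0.72403658   81.40840638] [-1.66063944 17.64385254  0.64079247 73.22999142 -0.70103437 96.93330709]
```

View pics/s8.png

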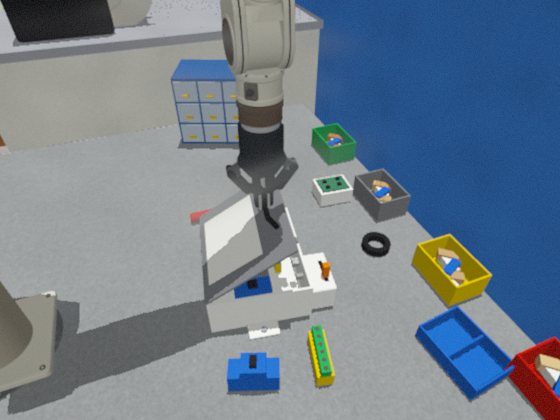

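The cover follows and is about 32° open, with small forces. Continuing, with a check partway for clearance between the cover edge and the finger linkage.

Emit:
servo_tool(
  moves="0 -5.7 -5.6 0; 0 -11.6 -10.9 0; 0 -17.7 -15.9 0; 0 -24.1 -20.7 0; 0 -30.6 -25.1 0; 0 -37.4 -29.3 0; 0 -44.3 -33.2 0; 0 -44.3 -33.2 0",
)

```text
clock: 14.48
tcp_pos: [0.4807, -0.0115, 0.2337]
tool_rot: [180.0, 0.7, 81.4]
wrist_force: [4.4, -1.2, 3.2]
width: 0.089
```

```bash
python3 - <<'E'
from h import *
s=r.state();print(s['wrist_force'],s['torque'],s['tcp_pos'],s['tool_rot'])
cv2.imwrite('pics/s9.png',cv2.resize(r.read_camera('side')[100:300,150:400],None,fx=3,fy=3))
E
```

```text
[ 4.43492568 -1.21746406  3.16317816] [-0.3669154  -1.08458069 -0.20126934] [ 0.48067699 -0.01154866  0.23365768] [179.98036773   0.67486358  81.42955104]
```

View pics/s9.png

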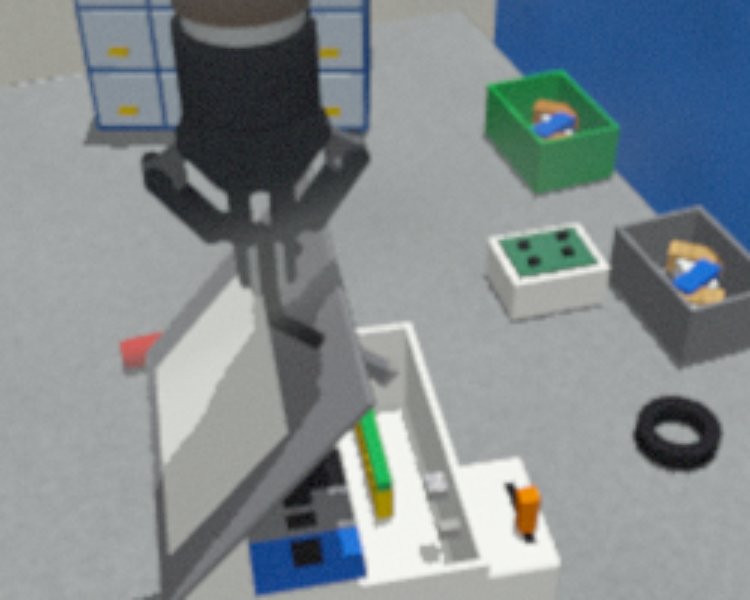

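Clearance is good, at about 50°. The last stretch is about 10° more.

Emit:
servo_tool(
  moves="0 -5 -1.5 0; 0 -10 -3 0; 0 -15 -4.8 0; 0 -20 -6 0; 0 -25 -7 0; 0 -29 -8 0; 0 -30 -8 0; 0 -30 -8 0; 0 -30 -8 0",
)

```text
clock: 15.28
tcp_pos: [0.4561, -0.0074, 0.2451]
tool_rot: [179.2, 0.6, 81.4]
wrist_force: [7.5, -2.1, 13.3]
width: 0.086
```

```bash
python3 - <<'E'
from h import *
s=r.state();print(s['wrist_force'],s['torque'],s['tcp_pos'],s['tool_rot'],s['qd'].round(2))
for n in ['side','top']: cv2.imwrite(f'pics/{n}10.png',r.read_camera(n))
E
```

```text
[ 7.49113692 -2.08672086 13.25850684] [-0.47914208 -1.87327789 -0.24066035] [ 0.45608606 -0.0073704   0.24505407] [179.24935443   0.61676466  81.41191498] [ 0.02  0.16  0.03 -0.04  0.    0.05]
```

View pics/side10.png

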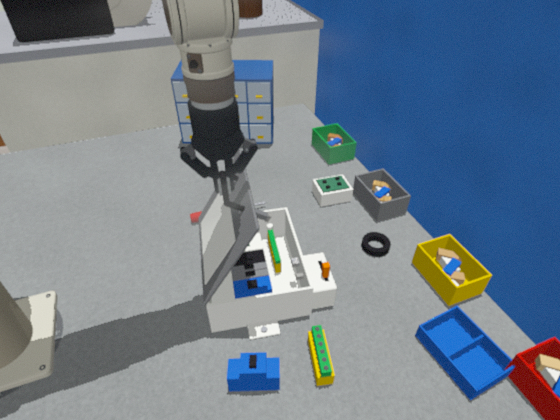

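View pics/top10.png

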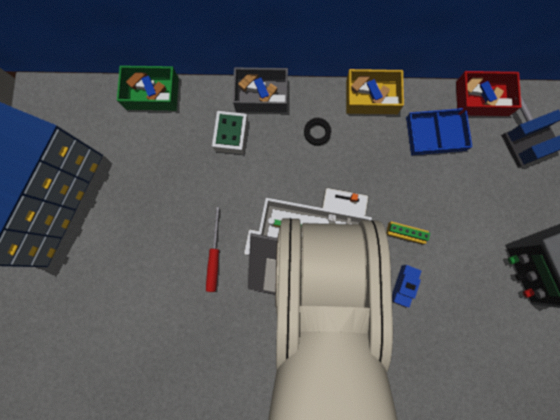

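Now I'll measure the cover angle from the pictures, using the cover's side edges, which lie in the known planes box y = ±120 mm.

```bash
python3 - <<'E'
from h import *
im=cv2.imread('pics/side10.png');cv2.imwrite('pics/s10z.png',cv2.resize(im[170:320,190:300],None,fx=4,fy=4,interpolation=cv2.INTER_CUBIC))
im=cv2.imread('pics/top10.png');cv2.imwrite('pics/t10z.png',cv2.resize(im[190:310,230:330],None,fx=5,fy=5,interpolation=cv2.INTER_CUBIC))
E
```

```text
(no output)
```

View pics/s10z.png

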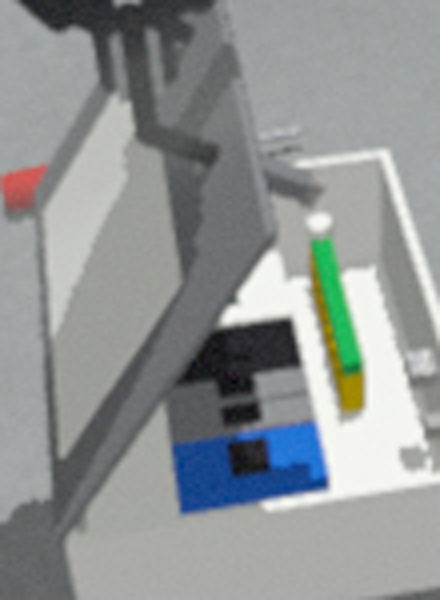

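View pics/t10z.png

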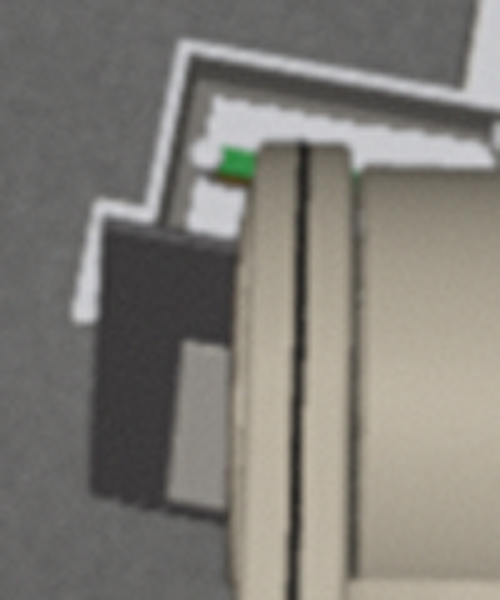

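```bash
python3 - <<'E'
from h import *
for yawd,o in [(-8.2,(.4958,-.0148)),(-7.2,(.4965,-.0165)),(-8.2,(.497,-.015))]:
    a=np.deg2rad(yawd);R=np.array([[np.cos(a),-np.sin(a),0],[np.sin(a),np.cos(a),0],[0,0,1]]);O=np.array([*o,0])
    for n,uv,y in [('side',(258.7,228.7),-.12),('side',(206.5,304.5),-.12),('top',(251,234.4),.12)]:
        c,d=ray(n,uv);c=R.T@(c-O);d=R.T@d
        p=c+d*(y-c[1])/d[1]; v=np.array([p[0]+.1,p[2]-.087])
        print(n,p.round(4),'rad',np.linalg.norm(v).round(4),'ang',np.degrees(np.arctan2(v[1],v[0])).round(1))
    s=r.state();g=R.T@(s['tcp_pos']+np.array([0,0,.016])-O);v=np.array([g[0]+.1,g[2]-.087]);print('grip',np.linalg.norm(v),np.degrees(np.arctan2(v[1],v[0]))-12.25)
E
```

```text
side [ 0.0006 -0.12    0.2599] rad 0.2 ang 59.8
side [-0.1002 -0.12    0.0946] rad 0.0076 ang 91.2
top [0.0053 0.12   0.2408] rad 0.1864 ang 55.6
grip 0.1839633498245342 58.818043947094694
side [-0.0027 -0.12    0.2614] rad 0.1997 ang 60.8
side [-0.1029 -0.12    0.0991] rad 0.0124 ang 103.7
top [0.0053 0.12   0.2556] rad 0.1988 ang 58.0
grip 0.18368240260094806 59.075224718891576
side [-0.0006 -0.12    0.2599] rad 0.1994 ang 60.1
side [-0.1014 -0.12    0.0946] rad 0.0077 ang 100.3
top [0.004  0.12   0.2411] rad 0.1859 ang 56.0
grip 0.18357234625324995 59.17712375025023
```

The side view gives 59.8–60.8° with corner radius 0.200, exactly as it should be. The grip position gives about 59°. I'll hold there to settle and relax the side load.

Emit:
servo_tool(
  moves="0 -1 0 0; 0 -1 0 0; 0 -1 0 0; 0 -1 0 0; 0 -1 0 0; 0 -1 0 0; 0 -1 0 0; 0 -1 0 0; 0 -1 0 0; 0 -1 0 0; 0 -1 0 0; 0 -1 0 0",
)

```text
clock: 16.38
tcp_pos: [0.4557, -0.0073, 0.2453]
tool_rot: [179.2, 0.6, 81.4]
wrist_force: [5.0, -2.8, 4.9]
width: 0.088
```

```bash
python3 - <<'E'
from h import *
s=r.state();print(s['wrist_force'],s['tcp_pos'],s['width'],s['qd'].round(2))
cv2.imwrite('pics/s11.png',r.read_camera('side'))
s=r.state();print(s['wrist_force'],s['tcp_pos'],s['width'])
E
```

```text
[ 5.01707644 -2.80231589  4.86610848] [ 0.45568486 -0.00728687  0.245306  ] 0.0881536845161705 [-0.03 -0.08  0.01  0.06 -0.02 -0.02]
[ 4.75824266 -2.01414559  5.13419733] [ 0.45567066 -0.00729063  0.2452985 ] 0.08967871894661548
```

View pics/s11.png

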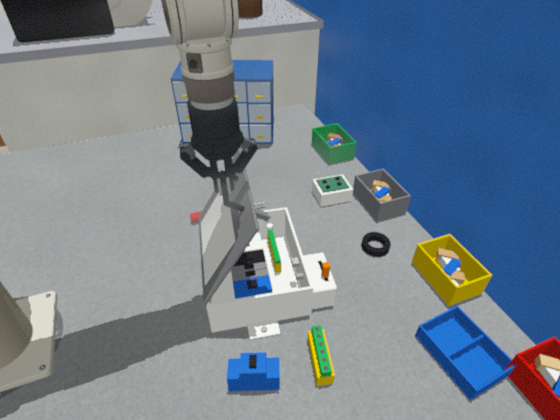

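The arm is steady and the fingers still hold the bar. The free corner is still near (259,229), so the angle is unchanged, and the other objects are where they were. Handing in.

```bash
python3 -c "
from cell import r
print(r.close_job())"
```

```text
the job is handed in; nothing more can be done
None
```

The cover is open to about 60° and the gripper is still holding it there by the handle. I handed the job in at about 16.5 s.

- **Tug first:** Before touching the slide, I pulled the handle upward. It rose about 6.5 mm, then stopped hard and did not give at 24 N, so the cover was caught. I lowered it and let go.
- **Slide:** I pushed the orange slide along its slot until it stopped moving at 15 N. The pictures put its travel at about 25 mm, against a stop at 26 mm.
- **Lift:** I gripped the handle again, and it rose past the earlier stop at about 4 N, so the catch had released. I then swung the cover up in an arc.

**Last checks:**
- **Angle:** The side camera gave 60–61°, with the cover corner at the expected 200 mm from the hinge. The grip position gave about 59°. The top camera read lower, 56–58°; I trusted it less because its distance from the hinge came out wrong (186 mm) for most of the enclosure poses I tried.
- **Steadiness:** The arm was still, with about 7 N at the wrist and the fingers closed on the bar.
- **Other objects:** The other things on the bench looked unmoved in the last pictures, judged by eye. The driver was only partly visible in the last side view, but it looked unmoved in the top view.

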